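# Return the sanding drums to their storage sockets

### The job

The class has finished sanding: move the four sanding drums from the plywood tray to the storage rail, each drum into the socket bored for its size (the hole just a little wider than the drum; a bigger hole belongs to a bigger drum). Leave every drum standing upright, down on the floor of its own socket, without knocking any over, and leave the flask and the cork sanding block where they are.

Things in the scene. Friction and masses are not known exactly. Their poses are not given: they have to be found in the camera images.
- drum_26_centre (a point): sanding drum for a spindle sander, 26 mm across: an upright plain cylinder, 90 mm tall, brown abrasive sleeve round a black rubber core, a round bore in its flat top. This point is its centre, 45 mm above its underside; z is the drum's axis. About 80 g. At the start it stands in some bay of the plywood tray: four drums in one straight row about 85 mm apart (each up to 5 mm off), the tray's floor 5 mm above the bench and its walls and dividers 24 mm high above the bench.
- drum_38_centre (a point): sanding drum for a spindle sander, 38 mm across: an upright plain cylinder, 90 mm tall, brown abrasive sleeve round a black rubber core, a round bore in its flat top. This point is its centre, 45 mm above its underside; z is the drum's axis. About 150 g. At the start it stands in some bay of the plywood tray: four drums in one straight row about 85 mm apart (each up to 5 mm off), the tray's floor 5 mm above the bench and its walls and dividers 24 mm high above the bench.
- drum_51_centre (a point): sanding drum for a spindle sander, 51 mm across: an upright plain cylinder, 90 mm tall, brown abrasive sleeve round a black rubber core, a round bore in its flat top. This point is its centre, 45 mm above its underside; z is the drum's axis. About 260 g. At the start it stands in some bay of the plywood tray: four drums in one straight row about 85 mm apart (each up to 5 mm off), the tray's floor 5 mm above the bench and its walls and dividers 24 mm high above the bench.
- drum_64_centre (a point): sanding drum for a spindle sander, 64 mm across: an upright plain cylinder, 90 mm tall, brown abrasive sleeve round a black rubber core, a round bore in its flat top. This point is its centre, 45 mm above its underside; z is the drum's axis. About 400 g. At the start it stands in some bay of the plywood tray: four drums in one straight row about 85 mm apart (each up to 5 mm off), the tray's floor 5 mm above the bench and its walls and dividers 24 mm high above the bench.
- socket_26_floor (a point): the socket bored for the 26 mm drum: a pale wooden block 84 x 84 mm, 26 mm tall, with a round blind hole 36 mm across and 18 mm deep, rim chamfered 2 mm, floor lined with thin black felt. This point is the middle of the hole's floor, 20 mm above the bench; the block's top is 18 mm above it; z is up, y runs along the row of four blocks, x across it. The four blocks stand fixed, side by side at 85 mm, in a dark wooden rail, in any order.
- socket_38_floor (a point): the socket bored for the 38 mm drum: a pale wooden block 84 x 84 mm, 26 mm tall, with a round blind hole 48 mm across and 18 mm deep, rim chamfered 2 mm, floor lined with thin black felt. This point is the middle of the hole's floor, 20 mm above the bench; the block's top is 18 mm above it; z is up, y runs along the row of four blocks, x across it. The four blocks stand fixed, side by side at 85 mm, in a dark wooden rail, in any order.
- socket_51_floor (a point): the socket bored for the 51 mm drum: a pale wooden block 84 x 84 mm, 26 mm tall, with a round blind hole 61 mm across and 18 mm deep, rim chamfered 2 mm, floor lined with thin black felt. This point is the middle of the hole's floor, 20 mm above the bench; the block's top is 18 mm above it; z is up, y runs along the row of four blocks, x across it. The four blocks stand fixed, side by side at 85 mm, in a dark wooden rail, in any order.
- socket_64_floor (a point): the socket bored for the 64 mm drum: a pale wooden block 84 x 84 mm, 26 mm tall, with a round blind hole 74 mm across and 18 mm deep, rim chamfered 2 mm, floor lined with thin black felt. This point is the middle of the hole's floor, 20 mm above the bench; the block's top is 18 mm above it; z is up, y runs along the row of four blocks, x across it. The four blocks stand fixed, side by side at 85 mm, in a dark wooden rail, in any order.
- flask: bystander: black drinking flask, 66 mm across, 205 mm tall, standing to the left (+y) of the work; origin at the centre of its underside, z up
- sanding_block: bystander: cork sanding block, 110 x 65 x 36 mm, lying to the right (-y) of the work; origin at the centre of its underside, z up
There are look-alikes about, which are no part of the job. Leave any green, pink or turquoise look-alike of the part that bears drum_38_centre alone.

How it is judged:
By the outcome, as a careful person would: the job done as asked, in the order asked, and still so for the second after the job is handed in, with the robot touching nothing.
It also fails if it takes over 102 s, if anything falls off the work surface, if the arm or the gripper's body presses on something with over 40 N, if the wrist force passes 120 N, or if a joint passes its speed limit or range.

### The arm

A 6-joint arm with a two-finger parallel gripper is mounted at the origin on the work surface. World frame = base frame: x ahead of the robot, y to its left, z up, the work surface at z = 0. Lengths are in m, angles in rad, forces in N, time in s.
With the tool pointing down it reaches from about 0.2 to 0.875 m from the base axis. Payload 3.4 kg.
Tool frame: the origin (TCP) lies between the finger pads; the fingertips stand 25 mm ahead of it and the grasp point (between the pads) lies 6 mm ahead of it (r.nose_length is the z of the fingertips in the tool frame, in m); z points along the fingers, y is the line along which they close (so a half turn about z gives the same grasp; the last joint's range is limited). The gripper opens to 94 mm and grips with 3 to 60 N. Pads are 16 mm wide; open, the fingers measure 119 mm over their backs; the gripper's body (75 mm by 177 mm) begins 78 mm behind the grasp point.
Start: joints at [-1.237, 0.276, 1.505, -0, 1.361, -0.121], TCP at [0.253, -0.517, 0.23] pointing down, gripper open.
Joint ranges: [-2.89, 2.89], [-0.75, 2.08], [0.22, 2.7], [-1.18, 4.32], [0.11, 2.71], [-2.7, 2.7]. Speed limits (rad/s): [2.57, 2.57, 3.14, 3.14, 3.14, 3.14].

### API

Orientations are given as a unit quaternion [w, x, y, z].
In Python, from plant import r, gripper_to, inverse_kinematics, vision, models, telemetry gives the robot as it stands. Calls block until the motion is done:
- r.move_to(position, orientation): joint-space move of the TCP to a pose.
- r.move_l(position, rot=None, vel=0.15, guard=None): straight line of the TCP; rot=None keeps the orientation; vel is the mean speed in m/s. With guard (N) it stops when the force on the tool has changed by that much, and returns True; else False.
- r.movej(angles): joint-space move.
- gripper_to(opening, f_grip=None): finger opening in m; f_grip is the grip in N (None keeps the last); returns when the fingers have stopped.
- r.hold(seconds).
- inverse_kinematics(position, orientation): joint angles nearest the present ones, or None.
- vision.snapshot(name): name is "scene" or "side" or "wrist"; returns the picture (480x640x3 uint8, red, green, blue); there is no depth.
- vision.get_calibration(name): a dict with "fx", "fy", "cx", "cy" (pixels), "position" and "orientation" of the camera in the world. Camera axes: x right, y down, z forward; pixel columns grow to the right and rows downward; lengths in m; the calibration is good to about 2 mm. A picture is of the moment at which its call begins: read the wrist's pose just before it. get_calibration takes no time and is no camera call; for the wrist camera it gives the pose at the moment of the call.
A pose or a line that the arm cannot do raises r.PlanningError and nothing moves.
- r.sign_off(): hands the job in; it is judged then, once.
Trained networks look in the newest picture that a camera, given by its name, has taken for a name from the list of things; names that differ only in an ending like _2 or _b are one class to them, and where a whole thing is asked for, a point or a joint stands for the part that bears it (a point fixed in the world has none). Each returns a list of dicts, best first, with "score" (0 to 1); they miss things now and then, are a little off and sometimes report something else, mostly with a low value. They report only what shows in the picture. A call takes as long as a camera call. They do not tell look-alikes from the thing itself.
- models.boxes_of(thing, camera): "at" ([x, y, z] in m, in world coordinates, good to about 4 mm: the middle of the surface that is visible of it).
- models.regions_of(thing, camera): "pixels" (480x640 bool, what is visible of it).
- models.mark_of(thing, camera): "at" ([x, y, z] in m, in world coordinates, good to about 4 mm: a listed point, or the origin of a listed thing).
Readings, each from a call of its own:
- telemetry.current_t(): time.
- telemetry.current_joints(): joint angles.
- telemetry.current_dq(): joint speeds.
- telemetry.current_joint_efforts(): joint torques, N m.
- telemetry.current_ee_pos(): TCP position.
- telemetry.current_tool_rot(): TCP orientation.
- telemetry.current_wrist_force(): force on the tool from outside, world axes, zero at the start.
- telemetry.current_torque(): the same for the moment, N m.
- telemetry.current_opening(): finger opening in m.
- telemetry.current_finger_force(): force on a finger pad.
Only numpy, scipy, OpenCV 4.12 (cv2) and the standard library are available. Lean on these libraries where they do the work, as an engineer would, in place of code of your own. Each camera call takes 0.05 s, during which the arm holds its last target. There are 200 camera calls.

## Working session

There is one attempt and no reset: what is moved stays moved. The work goes in short steps, each a Python script; the robot and the scene stay as the last script left them, time stands still between calls to the robot, and variables do not carry over. Pictures are saved under pics/ and viewed, at most 14 in all, crops included, and the job is handed in when it is done.

```bash
ls; mkdir -p pics; python3 - <<'E'
from plant import r, vision, models, telemetry
import cv2
for n in ("scene","side"):
    im=vision.snapshot(n); cv2.imwrite(f"pics/{n}0.png",im[:,:,::-1])
    c=vision.get_calibration(n); print(n,c)
    for t in ["drum_26_centre","drum_38_centre","drum_51_centre","drum_64_centre","socket_26_floor","socket_38_floor","socket_51_floor","socket_64_floor"]:
        print(t,[(d["at"].round(3).tolist() if hasattr(d["at"],'round') else d["at"],round(d["score"],2)) for d in models.mark_of(t,n)])
print(telemetry.current_t(), r.nose_length)
E
```

```text
pics
scene {'fx': 468.2371533992735, 'fy': 468.2371533992735, 'cx': 322.08088914705405, 'cy': 242.5985839969069, 'position': array([ 1.22271613, -0.07629166,  0.82667466]), 'orientation': array([-0.2809835 ,  0.68819903,  0.62012658, -0.25074568])}
drum_26_centre [([0.456, 0.0693, 0.0507], 0.65)]
drum_38_centre [([0.4504, -0.0245, 0.0481], 0.95), ([0.3306, -0.0969, 0.0467], 0.94), ([0.6114, 0.4071, 0.0004], 0.7), ([0.3409, 0.0343, 0.0439], 0.61), ([0.3382, -0.1851, 0.0448], 0.61)]
drum_51_centre [([0.4459, -0.0987, 0.0529], 0.62)]
drum_64_centre [([0.4642, 0.1587, 0.0522], 0.6)]
socket_26_floor [([0.6385, 0.0356, 0.0214], 0.95)]
socket_38_floor [([0.6325, -0.2159, 0.0184], 0.72), ([0.6384, -0.0515, 0.0141], 0.54)]
socket_51_floor [([0.6365, -0.0512, 0.014], 0.95)]
socket_64_floor [([0.6368, -0.131, 0.0194], 0.95)]
side {'fx': 457.40381883845447, 'fy': 457.40381883845447, 'cx': 318.8520093841454, 'cy': 238.4213516767437, 'position': array([0.33700747, 0.90211159, 0.62263864]), 'orientation': array([ 0.04710092, -0.06500905,  0.87282742, -0.48138096])}
drum_26_centre [([0.4603, 0.0679, 0.0515], 0.47)]
drum_38_centre [([0.3368, 0.0344, 0.0465], 0.95), ([0.4488, -0.0206, 0.0485], 0.9), ([0.3312, -0.0953, 0.0485], 0.88), ([0.3381, -0.1829, 0.0479], 0.49)]
drum_51_centre [([0.4425, -0.099, 0.0513], 0.85)]
drum_64_centre [([0.4643, 0.1541, 0.0475], 0.75)]
socket_26_floor [([0.6397, 0.0328, 0.0204], 0.72)]
socket_38_floor [([0.635, -0.2191, 0.0241], 0.8)]
socket_51_floor [([0.6421, -0.0494, 0.0205], 0.94)]
socket_64_floor [([0.639, -0.1364, 0.0189], 0.92)]
0.9 0.025
```

View pics/scene0.png

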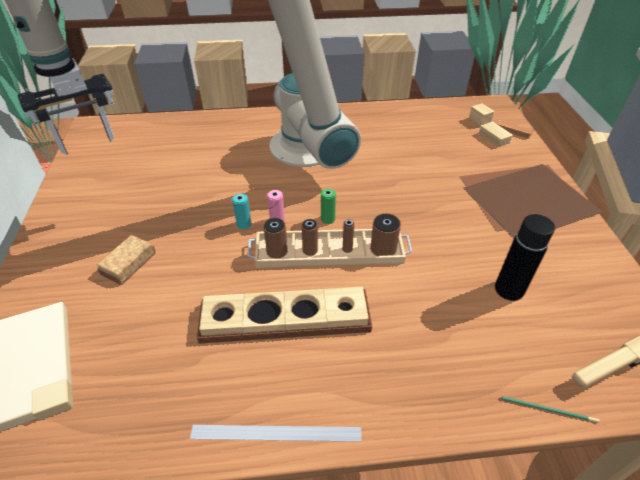

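View pics/side0.png

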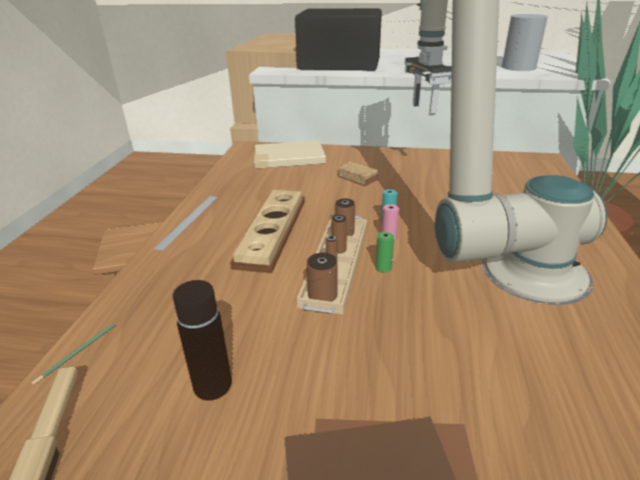

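The scene shows the brown drums in the tray: 51 at (275,238), 38 at (310,237), 26 at (349,236) and 64 at (386,235). The sockets are 38 at (223,312), 64 at (264,310), 51 at (305,307) and 26 at (345,302).
What could be mistaken for the 38 drum: turquoise (242,212), pink (276,206) and green (328,206), all outside the tray. I'll take only the brown drum at (310,237). The side view shows the same layout. Next is a close look from the wrist camera.

```bash
cat > h.py <<'E'
from plant import r, gripper_to, inverse_kinematics, vision, models, telemetry
import cv2, numpy as np
from scipy.spatial.transform import Rotation as R
QA=np.array([0,.70710678,.70710678,0]); QB=np.array([0,.70710678,-.70710678,0])
def cal(n):
    c=vision.get_calibration(n); q=c["orientation"]; return c,R.from_quat([q[1],q[2],q[3],q[0]]).as_matrix()
def to_plane(c,M,uv,z):
    d=M@np.array([(uv[0]-c["cx"])/c["fx"],(uv[1]-c["cy"])/c["fy"],1]); p=c["position"]
    return p+d*(z-p[2])/d[2]
def to_px(c,M,P):
    v=M.T@(np.array(P)-c["position"]); return np.array([c["cx"]+c["fx"]*v[0]/v[2],c["cy"]+c["fy"]*v[1]/v[2]])
E
python3 - <<'E'
from h import *
for q in (QA,QB):
    for p in ([.45,.03,.33],[.6,-.09,.33],[.46,.156,.06],[.635,-.217,.07]):
        j=inverse_kinematics(p,q); print(None if j is None else np.round(j,2))
Q=QA if inverse_kinematics([.635,-.217,.07],QA) is not None and inverse_kinematics([.46,.156,.06],QA) is not None else QB
print(Q, telemetry.current_tool_rot())
c,M=cal("wrist"); print(c, M.round(2).tolist(), telemetry.current_ee_pos())
E
```

```text
[-0.09  0.04  1.55 -0.    1.55 -0.09]
[-0.26  0.29  1.24 -0.    1.61 -0.26]
[ 0.18  0.31  1.94 -0.    0.89  0.18]
[-0.43  0.53  1.51 -0.    1.1  -0.43]
None
None
None
None
[0.         0.70710678 0.70710678 0.        ] [5.17265873e-05 9.74252686e-01 2.25458866e-01 4.62765169e-06]
{'fx': 362.846566456947, 'fy': 362.846566456947, 'cx': 320.4256285705649, 'cy': 238.12716890420006, 'position': array([ 0.31042558, -0.4874339 ,  0.38411222]), 'orientation': array([ 0.09752058,  0.84253316, -0.52631452, -0.06017177])} [[0.44, -0.88, -0.2], [-0.9, -0.43, -0.1], [0.0, 0.23, -0.97]] [ 0.25259988 -0.51658202  0.23050479]
```

```bash
python3 - <<'E'
from h import *
gripper_to(.094,20)
r.move_to([.54,.02,.33],QA); r.hold(.3)
c,M=cal("wrist"); im=vision.snapshot("wrist"); cv2.imwrite("pics/w0.png",im[:,:,::-1])
np.savez("w0.npz",im=im,M=M,**c)
for t in ["drum_26_centre","drum_38_centre","drum_51_centre","drum_64_centre","socket_26_floor","socket_38_floor","socket_51_floor","socket_64_floor"]:
    print(t,[(np.round(d["at"],4).tolist(),to_px(c,M,d["at"]).round().tolist(),round(d["score"],2)) for d in models.mark_of(t,"wrist")])
print(telemetry.current_t())
E
```

```text
drum_26_centre [([0.4573, 0.0717, 0.047], [251.0, 165.0], 0.58)]
drum_38_centre [([0.3403, 0.0342, 0.0462], [156.0, 197.0], 0.78), ([0.6361, -0.1329, 0.0225], [391.0, 316.0], 0.72), ([0.4532, -0.023, 0.049], [251.0, 243.0], 0.64), ([0.3348, -0.097, 0.0435], [163.0, 298.0], 0.61)]
drum_51_centre [([0.4433, -0.1026, 0.0512], [246.0, 304.0], 0.76)]
drum_64_centre []
socket_26_floor [([0.6401, 0.0359, 0.023], [400.0, 193.0], 0.86)]
socket_38_floor [([0.6335, -0.22, 0.0229], [387.0, 372.0], 0.75)]
socket_51_floor [([0.6435, -0.0478, 0.0244], [400.0, 257.0], 0.59)]
socket_64_floor [([0.6349, -0.1352, 0.0216], [390.0, 317.0], 0.76)]
4.075
```

View pics/w0.png

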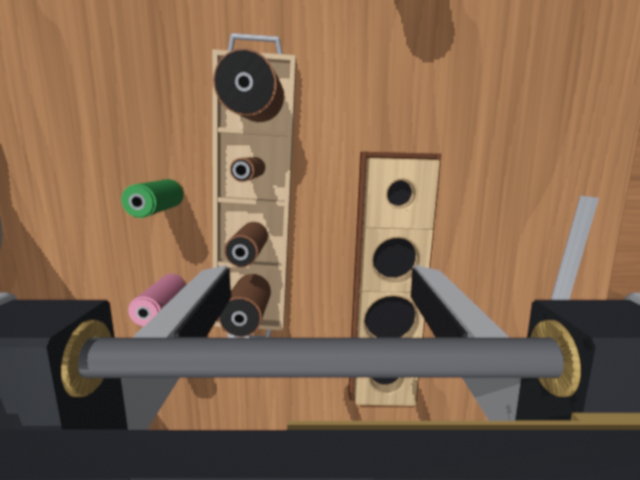

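The wrist view shows the drum tops: 64 at (244,82), 26 at (241,170), 38 at (240,251) and 51 at (239,319). The sockets are 26 at (400,193), 51 at (395,258), 64 at (390,317) and 38 at (385,378, partly hidden). Green (138,202) and pink (144,313) stand outside the tray, and the brown 38 is between 26 and 51 as chosen.

```bash
python3 - <<'E'
from h import *
# rail: line fit with known spacing (order -y: 26,51,64,38)
k={26:0,51:1,64:2,38:3}
obs={26:[(.6385,.0356),(.6397,.0328),(.6401,.0359)],51:[(.6365,-.0512),(.6421,-.0494),(.6435,-.0478)],
64:[(.6368,-.131),(.639,-.1364),(.6349,-.1352)],38:[(.6325,-.2159),(.635,-.2191),(.6335,-.22)]}
from scipy.optimize import least_squares
def f(v): return np.concatenate([np.array([v[0]-v[2]*0+ -np.sin(v[2])*.085*-1*-(k[s]-1.5), v[1]-np.cos(v[2])*.085*(k[s]-1.5)])-np.array(o) for s in k for o in obs[s]])
v=least_squares(f,[.638,-.09,0]).x; print("rail",v, "rms",np.sqrt((f(v)**2).mean()))
for s in k: print(s,(v[0]-np.sin(v[2])*.085*(k[s]-1.5)).round(4),(v[1]-np.cos(v[2])*.085*(k[s]-1.5)).round(4))
d=np.load("w0.npz"); c={n:d[n] for n in("fx","fy","cx","cy","position")};M=d["M"];im=d["im"];g=cv2.cvtColor(im,cv2.COLOR_RGB2GRAY)
for s,(u,w) in {64:(244,82),26:(241,170),38:(240,251),51:(239,319)}.items():
    a=g[w-13:w+14,u-13:u+14].astype(float); b=a>110
    n,l,st,ce=cv2.connectedComponentsWithStats(b.astype(np.uint8))
    i=min(range(1,n),key=lambda i:np.hypot(*(ce[i]-13))+ (99 if st[i,4]<15 else 0))
    x,y,ww,h=st[i,:4]; p=(u-13+x+(ww-1)/2,w-13+y+(h-1)/2)
    print("drum",s,p,(ww,h),to_plane(c,M,p,.095).round(4))
hls={26:(400,193),51:(395,258),64:(390,317)}
for s,(u,w) in hls.items():
    n,l,st,ce=cv2.connectedComponentsWithStats((g<70).astype(np.uint8)); i=l[w,u]
    print("felt",s,st[i],ce[i],to_plane(c,M,ce[i],.02).round(4),to_plane(c,M,ce[i],.038).round(4))
S=cv2.resize(im[140:420,190:450],None,fx=2.1,fy=2.1,interpolation=cv2.INTER_CUBIC); cv2.imwrite("pics/w0c.png",S[:,:,::-1])
E
```

```text
rail [ 0.637675   -0.09180833  0.0249938 ] rms 0.0020658793232115054
26 0.6409 0.0357
51 0.6387 -0.0493
64 0.6366 -0.1343
38 0.6345 -0.2193
drum 64 (np.float64(243.5), np.float64(81.0)) (np.int32(18), np.int32(19)) [0.4625 0.1554 0.095 ]
drum 26 (np.float64(240.5), np.float64(169.5)) (np.int32(18), np.int32(18)) [0.455  0.0685 0.095 ]
drum 38 (np.float64(239.5), np.float64(252.0)) (np.int32(16), np.int32(15)) [ 0.4492 -0.0215  0.095 ]
drum 51 (np.float64(239.0), np.float64(318.0)) (np.int32(15), np.int32(15)) [ 0.4445 -0.1008  0.095 ]
felt 26 [388 181  23  24 438] [398.96803653 192.46803653] [0.6392 0.0362 0.02  ] [0.6353 0.0381 0.038 ]
felt 51 [ 373  238   94  101 2956] [417.35013532 287.75169147] [ 0.6703 -0.0927  0.02  ] [ 0.6652 -0.0858  0.038 ]
felt 64 [ 365  297   50   42 1658] [389.77985525 317.48492159] [ 0.6348 -0.1363  0.02  ] [ 0.6311 -0.1277  0.038 ]
```

View pics/w0c.png

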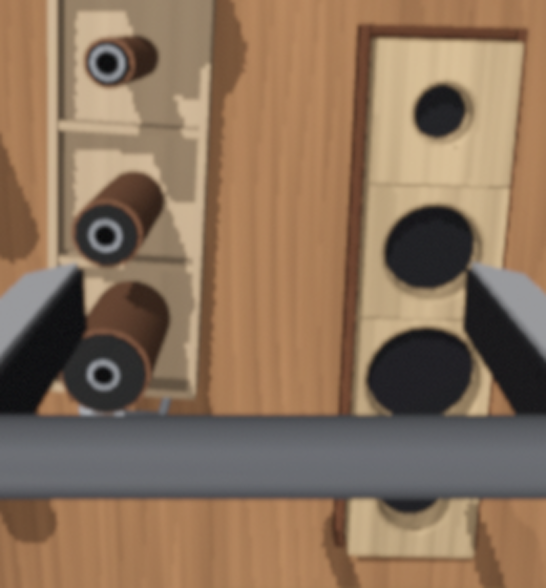

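```bash
cat >> h.py <<'E'
DR={64:(.4625,.1554),26:(.455,.0685),38:(.4492,-.0215),51:(.4445,-.1008)}
SO={26:(.6402,.0359),51:(.638,-.0491),64:(.6359,-.1341),38:(.6338,-.2191)}
ZT=.20
def do(s,force):
    x,y=DR[s]; X,Y=SO[s]
    r.move_l([x,y,ZT],rot=QA,vel=.25)
    hit=r.move_l([x,y,.066],vel=.12,guard=10)
    if hit: print(s,"hit on approach",telemetry.current_ee_pos()); return False
    gripper_to(0,force)
    o=telemetry.current_opening(); print(s,"opening",round(o,4),"t",telemetry.current_t())
    if abs(o-s/1000)>.004: return False
    r.move_l([x,y,ZT],vel=.15)
    r.move_l([X,Y,ZT],vel=.2)
    r.move_l([X,Y,.110],vel=.15); r.hold(.2)
    hit=r.move_l([X,Y,.0795],vel=.035,guard=5)
    z=telemetry.current_ee_pos()[2]; print(s,"down",hit,"z",round(z,4),"opening",telemetry.current_opening(),"F",np.round(telemetry.current_wrist_force(),1))
    return z<.085
def release(s):
    p=telemetry.current_ee_pos()
    gripper_to(min(.094,s/1000+.028)); r.hold(.2)
    r.move_l([p[0],p[1],ZT],vel=.15)
    gripper_to(.094); print(s,"released t",telemetry.current_t())
E
python3 - <<'E'
from h import *
if do(38,20): release(38)
r.move_l([.54,.02,.33],vel=.3); im=vision.snapshot("scene"); cv2.imwrite("pics/s1.png",cv2.resize(im[180:360,170:430],None,fx=3,fy=3)[:,:,::-1])
print(telemetry.current_t())
E
```

```text
38 opening 0.0381 t 7.05
38 down True z 0.081 opening 0.037631733128671734 F [-0.1  0.4  4.5]
38 released t 13.725
14.8833
```

View pics/s1.png

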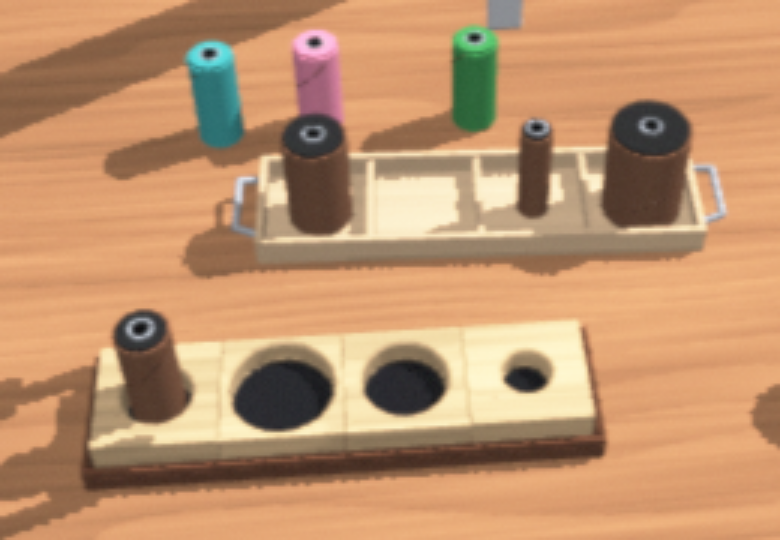

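The 38 mm drum stands in the leftmost socket, at (155,380) in the crop. It went down exactly to the floor height (TCP z 0.081). On with the rest.

```bash
python3 - <<'E'
from h import *
ok=True
for s,f in ((51,25),(64,30),(26,15)):
    ok=do(s,f)
    if not ok: break
    release(s)
if ok:
    r.move_l([.45,-.05,.36],vel=.3); r.hold(.3)
    im=vision.snapshot("scene"); cv2.imwrite("pics/s2.png",cv2.resize(im[180:360,170:430],None,fx=3,fy=3)[:,:,::-1])
    im=vision.snapshot("side"); cv2.imwrite("pics/s3.png",cv2.resize(im[150:330,200:460],None,fx=3,fy=3)[:,:,::-1])
    for s in (26,38,51,64): print(s,[(np.round(d["at"],3).tolist(),round(d["score"],2)) for d in models.mark_of(f"drum_{s}_centre","side")],SO[s])
print(telemetry.current_t())
E
```

```text
51 opening 0.0506 t 17.85
51 down True z 0.0809 opening 0.05068314491620956 F [0.7 0.2 4.6]
51 released t 24.0167
64 opening 0.0637 t 27.0833
64 down True z 0.0811 opening 0.06375042529755007 F [-0. -0.  6.]
64 released t 33.725
26 opening 0.0253 t 37.275
26 down True z 0.0809 opening 0.02585230223174422 F [-0.1 -0.1  4.3]
26 released t 43.7
26 [([0.642, 0.037, 0.067], 0.82), ([0.61, 0.411, -0.002], 0.19)] (0.6402, 0.0359)
38 [([0.634, -0.217, 0.062], 0.62), ([0.332, -0.097, 0.05], 0.62), ([0.338, 0.032, 0.045], 0.57), ([0.336, -0.181, 0.046], 0.51), ([0.638, 0.038, 0.024], 0.45)] (0.6338, -0.2191)
51 [([0.637, -0.049, 0.067], 0.86)] (0.638, -0.0491)
64 [([0.638, -0.132, 0.063], 0.73)] (0.6359, -0.1341)
45.325
```

View pics/s2.png

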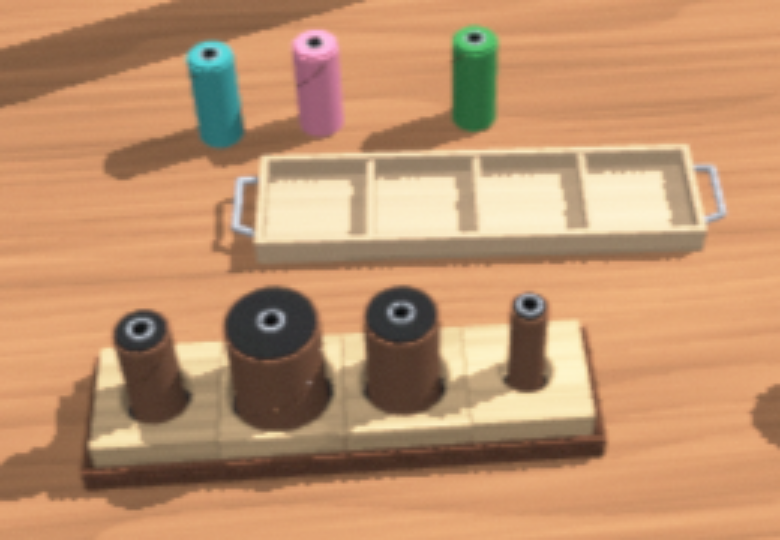

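View pics/s3.png

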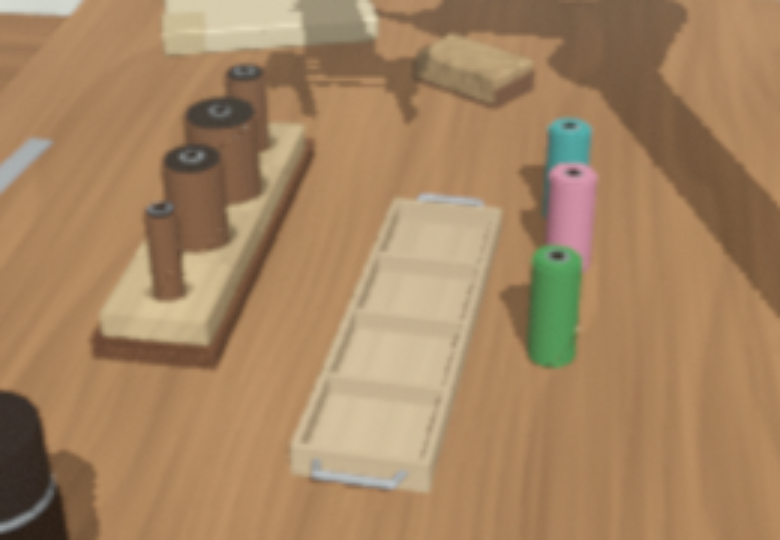

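Both views show the four drums upright in their own sockets: in the scene crop, 38 at (155,370), 64 at (275,360), 51 at (402,350) and 26 at (528,345). The tray is empty and nothing else has moved.

```bash
python3 -c "
from h import *
print(r.sign_off())"
```

```text
the job is handed in; nothing more can be done
None
```

All four drums are standing upright on the floors of their own sockets, nothing else in the scene was moved, and I handed the job in at about 45 s.

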